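Fill the burlap jar with pebbles and nest the cups

TASK

First stand the middle steel cup inside the largest one. Then pour all six pebbles out of the tall small cup into the wide burlap-wrapped jar, tipping from just above its mouth, and stand the emptied cup in the middle cup, so that the three are nested upright on the table. Leave the jar standing, and do not disturb the other jars or the glue gun.

Things in the scene. Friction and masses are not known exactly. Their poses are not given: they have to be found in the camera images.
- small_cup: The smallest cup: tall, narrow, plain steel, open top; it holds the six pebbles at the start. Height 105 mm; outer diameter 50 mm at the foot widening evenly to 60 mm at the rim; wall 2.5 mm, floor 4 mm thick; about 0.1 kg empty. Round, so its yaw does not matter. Origin: centre of the underside, z up its axis.
- small_cup_rim (a point): Centre of the small cup's mouth, 105 mm above its underside on its axis.
- middle_cup: The middle cup, plain steel, empty. Height 75 mm; outer diameter 62 mm at the foot, 68 mm at the rim; wall 2.5 mm, floor 4 mm; about 0.12 kg. Origin: centre of the underside, z up its axis. The small cup fits in with about 3 mm to spare all round, stands on its floor and then sticks out 34 mm above its rim.
- large_cup: The largest cup, squat plain steel, empty, standing loose. Height 45 mm; outer diameter 76 mm at the foot, 92 mm at the rim; wall 3 mm, floor 4 mm; about 0.22 kg. Origin: centre of the underside, z up its axis. The middle cup fits in with about 4 mm to spare all round, stands on its floor and then sticks out 34 mm above its rim.
- wide_jar: The wide open glass jar wrapped in a burlap sleeve with a twine band, standing loose, empty. Height 85 mm, outer diameter 90 mm (96 mm over the twine), inner diameter 80 mm, floor 6 mm thick, about 0.4 kg. Origin: centre of the underside, z up its axis.
- wide_jar_rim (a point): Centre of the wide jar's mouth, 85 mm above its underside.
- pebble0: One of six round white marble pebbles, 19 mm diameter, 10 g, lying in the small cup at the start; they roll freely, and start to leave the cup when it is tipped past about 90 degrees (all are out by 115). Origin at its centre.
- pebble1: One of six round white marble pebbles, 19 mm diameter, 10 g, lying in the small cup at the start; they roll freely, and start to leave the cup when it is tipped past about 90 degrees (all are out by 115). Origin at its centre.
- pebble2: One of six round white marble pebbles, 19 mm diameter, 10 g, lying in the small cup at the start; they roll freely, and start to leave the cup when it is tipped past about 90 degrees (all are out by 115). Origin at its centre.
- pebble3: One of six round white marble pebbles, 19 mm diameter, 10 g, lying in the small cup at the start; they roll freely, and start to leave the cup when it is tipped past about 90 degrees (all are out by 115). Origin at its centre.
- pebble4: One of six round white marble pebbles, 19 mm diameter, 10 g, lying in the small cup at the start; they roll freely, and start to leave the cup when it is tipped past about 90 degrees (all are out by 115). Origin at its centre.
- pebble5: One of six round white marble pebbles, 19 mm diameter, 10 g, lying in the small cup at the start; they roll freely, and start to leave the cup when it is tipped past about 90 degrees (all are out by 115). Origin at its centre.
- glass_jar_a: Bystander: clear glass jar without burlap, 72 mm diameter, 85 mm tall, open, loose. Origin: centre of the underside.
- glass_jar_b: Bystander: a second clear glass jar like it, near the far edge of the work area. Origin: centre of the underside.
- lavender_jar: Bystander: narrow burlap-wrapped jar with lavender sprigs, 60 mm diameter, 106 mm tall (sprigs to about 220 mm), loose. Origin: centre of the underside.
- glue_gun: Bystander: blue glue gun lying on its side, loose, 36 mm high; body about 200 mm long along its own y (nozzle to -y), handle reaching 105 mm along its +x. Origin: underside, at the middle of the body.

How it is judged:
By the outcome, as a careful person would: the job done as asked, in the order asked, and still so for the second after the job is handed in, with the robot touching nothing.
It also fails if it takes over 64 s, if anything falls off the work surface, if the arm or the gripper's body presses on something with over 40 N, if the wrist force passes 120 N, or if a joint passes its speed limit or range.

ROBOT

A 6-joint arm with a two-finger parallel gripper is mounted at the origin on the work surface. World frame = base frame: x ahead of the robot, y to its left, z up, the work surface at z = 0. Lengths are in m, angles in rad, forces in N, time in s.
With the tool pointing down it reaches from about 0.25 to 0.775 m from the base axis. Payload 8.9 kg.
Tool frame: the origin (TCP) lies midway between the tips of the shut fingers; the grasp point (between the pads) lies robot.grip_point_offset behind it (robot.grip_point_offset is the distance from the TCP to the grasp point, in m); z points along the fingers, y is the line along which they close (so a half turn about z gives the same grasp; the last joint's range is limited). The gripper opens to 85 mm and grips with 20 to 120 N. Pads are 22 mm wide; open, the fingers measure 114 mm over their backs; the gripper's body (76 mm by 85 mm) begins 54 mm behind the grasp point. The pads swing forward as they close: fully open they stand 13 mm farther back than shut.
Start: joints at [-1.329, 0.291, -0.153, 1.127, 0, 1.431], TCP at [0.195, -0.487, 0.231] pointing down, gripper open.
Joint ranges: [-2.52, 2.52], [-0.91, 1.74], [-1.3, 1.37], [-1.96, 2.02], [-1.52, 1.47], [-3.14, 3.14]. Speed limits (rad/s): [2.22, 2.22, 2.79, 3.14, 3.14, 3.14].

INTERFACE

Orientations are given as [roll, pitch, yaw] about the fixed x, y, z axes, in that order (R = Rz(yaw) Ry(pitch) Rx(roll)).
In Python, from cell import robot, eyes, workorder gives the robot as it stands. The module is installed in compiled form; this text tells all that it offers.
- The arm moves only by the tool move_arm, never from a script. Its argument "increments" is a list of rows, each a list of 7 numbers: the shift along the tool's x, y, z in units of 250 mm (1.0 is 250 mm), then the turn, a rotation vector about the tool's x, y, z in units of pi rad (1.0 is pi rad), then the opening, from 0 (shut) to 1 (fully open). A call has 1 to 8 rows; each row shifts and turns the commanded pose from where the row before left it, along the tool's axes as they then stand; what a row does not reach is not made up. A row lasts 1/12 s, in which the tool goes at most 41.7 mm and 7.16 degrees, less where a joint would pass 70% of its speed; a pose out of reach is approached as far as the arm can. A call with a number of a shift or a turn outside -1 to 1 is refused whole. A call with a gripper value outside its range is refused whole. The fingers move at their own pace and stop on an object; "force" is the grip in N (left out, the last holds). Time passes only in rows, so rows that do not move let the fingers close. It gives the time, the measured TCP pose, the force, the opening and the grip force at its end, in the units of the state.
- robot.get_state(): the state, without advancing time (a new reading comes with each control period).
- eyes.get_image(name): name is "side" or "top" or "wrist"; returns the picture (420x560x3 uint8, red, green, blue); there is no depth.
- eyes.get_calibration(name): a dict with "mtx" (3x3 intrinsics, pixels), "T" (4x4, takes a point from camera to world coordinates). Camera axes: x right, y down, z forward; pixel columns grow to the right and rows downward; lengths in m; the calibration is good to about 2 mm. The wrist camera is an equidistant fisheye: a pixel r from the principal point sees the ray r / f radians off the axis. A picture is of the moment at which its call begins: read the wrist's pose just before it. get_calibration takes no time and is no camera call; for the wrist camera it gives the pose at the moment of the call.
- workorder.close_job(): hands the job in; it is judged then, once.
The state is a dict: "time": time; "qpos": joint angles; "qd": joint speeds; "joint_torque": joint torques, N m; "tool_pos": TCP position; "ee_rot": TCP orientation; "contact_force": force on the tool from outside, world axes, zero at the start; "ft_torque": the same for the moment, N m; "opening": opening from 0.0 (shut) to 1.0 (fully open); "grasp_force": force on a finger pad.
Only numpy, scipy, OpenCV 4.12 (cv2) and the standard library are available. Lean on these libraries where they do the work, as an engineer would, in place of code of your own. Each camera call takes 0.05 s, during which the arm holds its last target. There are 200 camera calls.

## Working session

There is one attempt and no reset: what is moved stays moved. The work goes in short steps, Python scripts to look and compute and a tool call to move; the robot and the scene stay as the last step left them, time stands still between calls to the robot, and variables do not carry over. Pictures are saved under pics/ and viewed, at most 10 in all, crops included, and the job is handed in when it is done.

Besides the shell and the picture viewer there is one more tool, called after "Request:" as name(argument=value, ...) on one line, values as JSON. move_arm: Moves the arm, as the interface text tells. Its arguments: {"type":"object","properties":{"increments":{"type":"array","items":{"type":"array","items":{"type":"number","minimum":-1,"maximum":1}}},"force":{"type":"number"}},"required":["increments"]}

```bash
mkdir -p pics
python3 - <<'E'
from cell import robot, eyes
import cv2
print(robot.get_state(), getattr(robot,'grip_point_offset',None))
for n in ("top","side"):
    c=eyes.get_calibration(n); print(n,c)
    cv2.imwrite(f"pics/{n}0.png",eyes.get_image(n)[:,:,::-1])
E
```

```text
{'time': 0.0, 'qpos': array([-1.32929429e+00,  2.91251622e-01, -1.54107734e-01,  1.12673256e+00,
       -2.41178016e-05,  1.43154030e+00]), 'qd': array([ 1.00413337e-03, -1.37867259e-03,  7.93423372e-05, -1.71875420e-03,
        8.47855022e-04,  1.09598635e-03]), 'joint_torque': array([ 2.32100083e-04, -5.37145042e+01,  3.31369758e+01,  1.58772944e-02,
       -2.13176886e-04, -5.72369416e-06]), 'tool_pos': array([ 0.19501362, -0.48696043,  0.23075415]), 'ee_rot': array([-3.14030626e+00, -1.55951672e-04,  3.80757975e-01]), 'contact_force': array([-0.29390252, -0.99405222,  0.23166195]), 'ft_torque': array([ 0.02443261,  0.00982053, -0.02380709]), 'grasp_force': 0.0, 'opening': 0.9998032075495641} 0.0187
top {'mtx': array([[511.09752501,   0.        , 287.92755448],
       [  0.        , 511.09752501, 206.18697972],
       [  0.        ,   0.        ,   1.        ]]), 'T': array([[-0.02486627, -0.98437439,  0.17432365,  0.38285337],
       [-0.99964688,  0.02611849,  0.00489254, -0.01157912],
       [-0.00936916, -0.17414044, -0.98467625,  1.1758047 ],
       [ 0.        ,  0.        ,  0.        ,  1.        ]])}
side {'mtx': array([[446.90449915,   0.        , 278.39567825],
       [  0.        , 446.90449915, 209.7867069 ],
       [  0.        ,   0.        ,   1.        ]]), 'T': array([[-0.99656117, -0.0618615 ,  0.05512695,  0.52280785],
       [-0.08285267,  0.75295489, -0.65283564,  0.62355926],
       [-0.00112272, -0.65515807, -0.755491  ,  0.84934784],
       [ 0.        ,  0.        ,  0.        ,  1.        ]])}
```

View pics/top0.png

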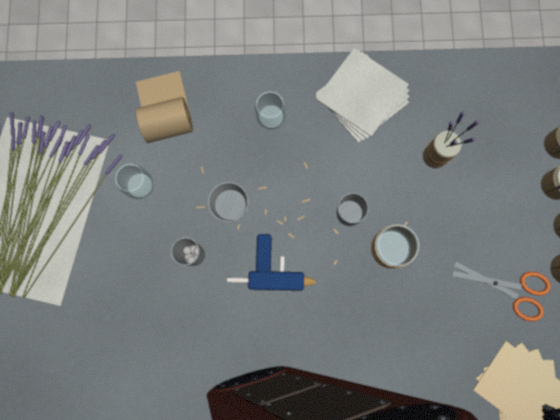

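View pics/side0.png

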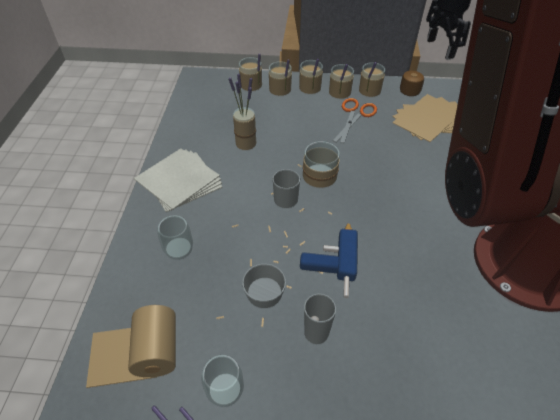

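The top view shows the small cup with pebbles at about (187,251), the large cup at (228,202), the middle cup at (352,209) and the wide jar at (396,246). The glue gun lies at (280,280). I'll enlarge crops of both views to refine these.

Run:
```python
import cv2,numpy as np
def crop(f,x0,y0,w,h,k):
    a=cv2.imread(f)[y0:y0+h,x0:x0+w]; a=cv2.resize(a,None,fx=k,fy=k,interpolation=cv2.INTER_CUBIC)
    a=cv2.convertScaleAbs(a,alpha=1.5)
    for x in range(x0,x0+w):
        if x%10==0: cv2.line(a,((x-x0)*k,0),((x-x0)*k,6),(0,255,255),1); 
        if x%20==0: cv2.putText(a,str(x),((x-x0)*k,16),0,.35,(0,255,255))
    for y in range(y0,y0+h):
        if y%10==0: cv2.line(a,(0,(y-y0)*k),(6,(y-y0)*k),(0,255,255),1); cv2.putText(a,str(y),(8,(y-y0)*k+4),0,.35,(0,255,255))
    return a
t=crop("pics/top0.png",165,175,95,100,4); t2=crop("pics/top0.png",330,175,95,100,4)
cv2.imwrite("pics/ct.png",np.hstack([t,t2]))
cv2.imwrite("pics/cs.png",crop("pics/side0.png",235,140,120,0+200,3))
```

```text
(no output)
```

View pics/ct.png

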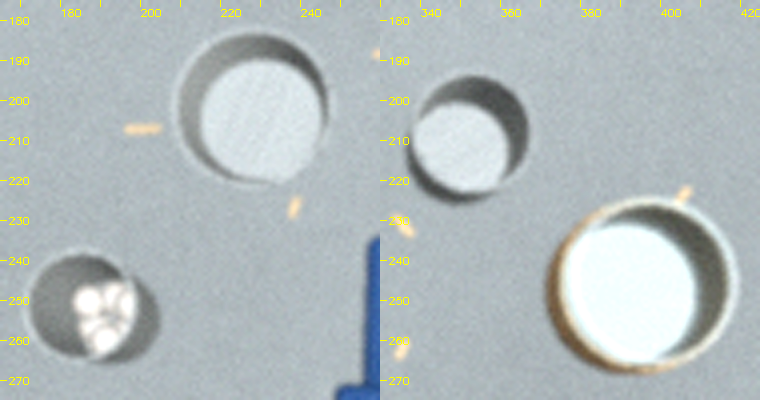

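View pics/cs.png

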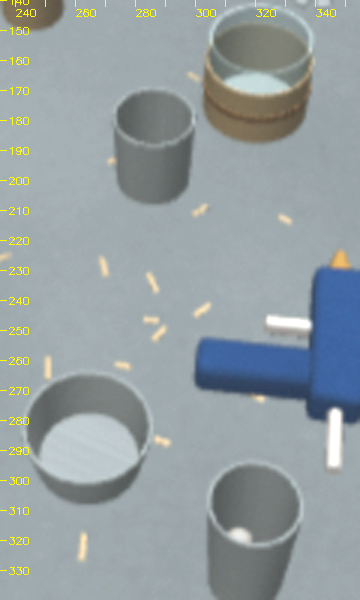

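The crops resolve the rims. In the side crop the middle cup's box is x 273–300, y 169–208 and the large cup's is x 243–286, y 264–308. The small cup's rim spans x 304–336 and the jar spans x 303–339. Next I'll fit positions to these silhouettes.

```bash
cat > h.py <<'E'
import numpy as np, json
from scipy.optimize import least_squares
from scipy.spatial.transform import Rotation as R
def proj(c,P):
    T=c["T"]; p=(np.asarray(P)-T[:3,3])@T[:3,:3]; q=p@c["mtx"].T; return q[:,:2]/q[:,2:]
def circ(x,y,z,d):
    a=np.linspace(0,2*np.pi,72,endpoint=False); return np.c_[x+d/2*np.cos(a),y+d/2*np.sin(a),np.full(72,z)]
def bbox(c,x,y,prof):
    q=np.vstack([proj(c,circ(x,y,z,d)) for z,d in prof]); return np.r_[q[:,0].min(),q[:,0].max(),q[:,1].min(),q[:,1].max()]
def fit(obs,prof,x0):
    """obs: list of (calib,[l,r,t,b] with nan)"""
    def f(v):
        e=np.concatenate([bbox(c,*v,prof)-np.array(b,float) for c,b in obs]); return e[~np.isnan(e)]
    s=least_squares(f,x0); return s.x,s.fun
E
python3 - <<'E'
from h import *
from cell import eyes
t,s=eyes.get_calibration("top"),eyes.get_calibration("side"); n=np.nan
np.set_printoptions(precision=4,suppress=True)
D=dict(large=([209.25,247.25,183,221],[243.3,286,264,308],[(0,.076),(.045,.092)],(.6,.13)),
middle=([337.5,367.25,193.75,225.75],[273,300.3,169.3,208],[(0,.062),(.075,.068)],(.58,-.15)),
small=([172.25,205,237.5,266],[304,335.7,294,342],[(0,.05),(.105,.06)],(.48,.22)),
jar=([371.75,419.5,224,268.75],[302.7,339.3,n,187.3],[(0,.09),(.085,.09),(.04,.096)],(.5,-.25)))
for k,(a,b,p,x0) in D.items():
    for o in ([(t,a)],[(s,b)],[(t,a),(s,b)]):
        x,e=fit(o,p,x0); print(k,x,e.round(1))
# bystanders rough, table level
T=t["T"]
for nme,u in dict(gj_a=(138,190),gj_b=(271,123),lav=(436,160),gunbody=(276,281),nozz=(316,282),handle=(264,237)).items():
    d=T[:3,:3]@np.linalg.inv(t["mtx"])@[*u,1]; print(nme,(T[:3,3]-d*T[2,3]/d[2])[:2])
w=eyes.get_calibration("wrist");print(w)
E
```

```text
large [0.5966 0.1282] [-1.4  1.4 -1.1  1. ]
large [0.5936 0.1291] [-0.7  0.7 -0.7  0.6]
large [0.595  0.1286] [-1.6  1.2 -0.4  1.7 -1.3  0.  -0.9  0.3]
middle [ 0.5699 -0.1482] [-1.5  1.4 -1.   1. ]
middle [ 0.5676 -0.1477] [-0.3  0.3 -0.4  0.4]
middle [ 0.5688 -0.148 ] [-1.5  1.4 -0.5  1.4 -0.8 -0.2 -0.5  0.2]
small [0.4817 0.2107] [-0.9  0.9 -0.3  0.3]
small [0.4808 0.2108] [-0.3  0.3 -1.7  1.6]
small [0.4812 0.2108] [-0.9  0.9 -0.   0.5 -0.5  0.1 -1.7  1.5]
jar [ 0.4857 -0.2402] [-0.3  0.3  0.1 -0.1]
jar [ 0.4843 -0.2424] [-0.3  0.3 -0. ]
jar [ 0.4851 -0.2406] [-0.1  0.4  0.3  0.2 -0.7 -0.   0.5]
gj_a [0.6391 0.3464]
gj_b [0.7953 0.0299]
lav [ 0.6927 -0.359 ]
gunbody [0.4187 0.0257]
nozz [ 0.4142 -0.0652]
handle [0.5201 0.0514]
{'mtx': array([[325.1923,   0.    , 278.0896],
       [  0.    , 325.1923, 206.7313],
       [  0.    ,   0.    ,   1.    ]]), 'T': array([[ 0.3713, -0.8781, -0.3017,  0.272 ],
       [-0.9285, -0.3514, -0.1201, -0.4553],
       [-0.0006,  0.3247, -0.9458,  0.3737],
       [ 0.    ,  0.    ,  0.    ,  1.    ]])}
```

Request:
move_arm(increments=[[0.1456, -0.054, 0.022, 0, 0, 0, 1], [0.1456, -0.054, 0.022, 0, 0, 0, 1], [0.1456, -0.054, 0.022, 0, 0, 0, 1], [0.1456, -0.054, 0.022, 0, 0, 0, 1], [0.1456, -0.054, 0.022, 0, 0, 0, 1], [0.1456, -0.054, 0.022, 0, 0, 0, 1], [0.1456, -0.054, 0.022, 0, 0, 0, 1], [0.1456, -0.054, 0.022, 0, 0, 0, 1]])

```text
time: 0.77
tool_pos: [0.4263, -0.2772, 0.1869]
ee_rot: [-3.141, 0.0, 0.381]
contact_force: [0.3, -1.7, -0.4]
opening: 0.996
grasp_force: 0.0
```

Request:
move_arm(increments=[[0.1456, -0.054, 0.022, 0, 0, 0, 1], [0.1456, -0.054, 0.022, 0, 0, 0, 1], [0.1456, -0.054, 0.022, 0, 0, 0, 1], [0.1456, -0.054, 0.022, 0, 0, 0, 1], [0.1456, -0.054, 0.022, 0, 0, 0, 1], [0, 0, 0, 0, 0, 0, 1], [0, 0, 0, 0, 0, 0, 1]], force=30)

```text
time: 1.35
tool_pos: [0.5698, -0.1467, 0.1587]
ee_rot: [-3.14, 0.001, 0.384]
contact_force: [-0.9, -0.2, 0.7]
opening: 1.005
grasp_force: 0.0
```

Run:
```python
from cell import robot, eyes
import cv2,json
s=robot.get_state(); print(s['time'],s['tool_pos'],s['ee_rot'],s['qpos'])
cv2.imwrite("pics/w1.png",cv2.convertScaleAbs(eyes.get_image("wrist")[:,:,::-1],alpha=1.3))
```

```text
1.35 [ 0.56976482 -0.14674883  0.15872661] [-3.14046746e+00  1.17230944e-03  3.84094889e-01] [-3.76308625e-01  4.58512029e-01 -9.82367707e-02  1.01567243e+00
  7.29844033e-06  2.38118979e+00]
```

View pics/w1.png

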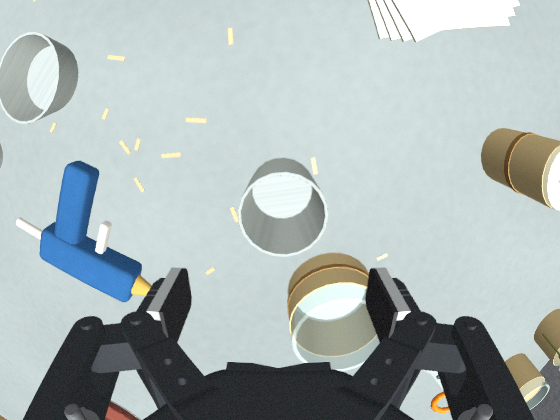

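The wrist view is as expected: the middle cup's rim is centred near (283,213) between the fingers, with the jar behind it. I'll lower and grip.

Request:
move_arm(increments=[[-0.005, 0.003, 0.12, 0, 0, 0, 1], [0, 0, 0.12, 0, 0, 0, 1], [0, 0, 0.12, 0, 0, 0, 1], [0, 0, 0.08, 0, 0, 0, 1], [0, 0, 0.04, 0, 0, 0, 1], [0, 0, 0, 0, 0, 0, 1]])

```text
time: 1.9
tool_pos: [0.5662, -0.1501, 0.038]
ee_rot: [-3.139, 0.003, 0.379]
contact_force: [-0.4, 0.3, -0.0]
opening: 1.001
grasp_force: 0.0
```

Request:
move_arm(increments=[[0, 0, 0, 0, 0, 0, 0.6], [0, 0, 0, 0, 0, 0, 0.6], [0, 0, 0, 0, 0, 0, 0.6], [0, 0, 0, 0, 0, 0, 0.6], [0, 0, 0, 0, 0, 0, 0.6]], force=35)

```text
time: 2.32
tool_pos: [0.5694, -0.1505, 0.0417]
ee_rot: [3.139, -0.002, 0.381]
contact_force: [-0.6, -0.1, 8.3]
opening: 0.777
grasp_force: 39.8
```

Request:
move_arm(increments=[[0, 0, -0.06, 0, 0, 0, 0.6], [0, 0, -0.12, 0, 0, 0, 0.6], [0, 0, -0.12, 0, 0, 0, 0.6], [0, 0, 0, 0, 0, 0, 0.6]])

```text
time: 2.65
tool_pos: [0.5718, -0.1511, 0.1213]
ee_rot: [3.135, -0.007, 0.381]
contact_force: [1.9, -0.5, -0.7]
opening: 0.773
grasp_force: 39.9
```

Request:
move_arm(increments=[[0.0636, -0.1235, 0, 0, 0, 0, 0.6], [0.0636, -0.1235, 0, 0, 0, 0, 0.6], [0.0636, -0.1235, 0, 0, 0, 0, 0.6], [0.0636, -0.1235, 0, 0, 0, 0, 0.6], [0.0636, -0.1235, 0, 0, 0, 0, 0.6], [0.0636, -0.1235, 0, 0, 0, 0, 0.6], [0.0636, -0.1235, 0, 0, 0, 0, 0.6], [0.0636, -0.1235, 0, 0, 0, 0, 0.6]])

```text
time: 3.32
tool_pos: [0.5949, 0.1286, 0.1155]
ee_rot: [3.141, -0.001, 0.381]
contact_force: [1.4, -0.7, -0.2]
opening: 0.78
grasp_force: 39.9
```

Run:
```python
from cell import robot, eyes
import cv2,numpy as np
P=[]
for n in ("wrist","top","side","side"):
    s=robot.get_state(); P.append(np.r_[s['tool_pos'],s['ee_rot']])
    im=eyes.get_image(n)[:,:,::-1]; cv2.imwrite(f"pics/{n}2.png",im)
s=robot.get_state(); P.append(np.r_[s['tool_pos'],s['ee_rot']])
print(np.round(P,4)); print(s['qpos'],s['time'],s['contact_force'],s['grasp_force'])
a=cv2.imread("pics/side2.png")[215:325,215:330]; b=cv2.imread("pics/wrist2.png")[150:370,170:400]
a=cv2.resize(a,None,fx=4,fy=4,interpolation=2)
b=cv2.resize(b,(360,440)); cv2.imwrite("pics/c2.png",cv2.convertScaleAbs(np.hstack([a[:, :440],b]),alpha=1.4))
```

```text
[[ 5.9490e-01  1.2860e-01  1.1550e-01  3.1412e+00 -1.2000e-03  3.8080e-01]
 [ 5.9510e-01  1.3460e-01  1.1560e-01 -3.1391e+00 -3.2000e-03  3.8460e-01]
 [ 5.9500e-01  1.3170e-01  1.1540e-01 -3.1406e+00 -2.2000e-03  3.8570e-01]
 [ 5.9480e-01  1.2940e-01  1.1530e-01  3.1415e+00 -1.2000e-03  3.8460e-01]
 [ 5.9470e-01  1.2780e-01  1.1510e-01  3.1411e+00 -6.0000e-04  3.8290e-01]]
[ 9.16914622e-02  5.28863170e-01 -1.03300104e-01  9.37913524e-01
 -2.80137730e-04  2.85039793e+00] 3.5167 [ 0.46479481 -0.2142856  -0.48914491] 40.05013125599362
```

View pics/c2.png

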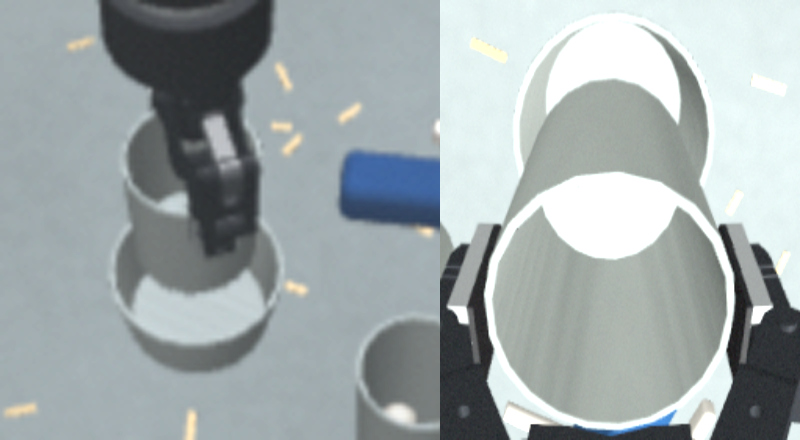

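The middle cup hangs upright and roughly over the large one. In the wrist view the large rim spans x 217–345 with its top at y 156, and the held rim spans x 199–357, y 236–366. I'll fit both for the relative offset.

```bash
cat >> h.py <<'E'
def fproj(c,P):
    T=c["T"]; p=(np.asarray(P)-T[:3,3])@T[:3,:3]; rho=np.hypot(p[:,0],p[:,1]); th=np.arctan2(rho,p[:,2])
    m=c["mtx"]; return np.c_[m[0,2]+m[0,0]*th*p[:,0]/rho, m[1,2]+m[1,1]*th*p[:,1]/rho]
E
python3 - <<'E'
from h import *
from cell import eyes,robot
c=eyes.get_calibration("wrist"); n=np.nan
s=robot.get_state(); print(s['tool_pos'],c["T"][:3,3]-s['tool_pos'])
def f(obs,d,v):
    q=fproj(c,circ(v[0],v[1],v[2],d)); e=np.r_[q[:,0].min(),q[:,0].max(),q[:,1].min(),q[:,1].max()]-obs; return e[~np.isnan(e)]
for nm,obs,d,z in (("large",[216.6,345.1,156,n],.092,.045),("mid",[198.8,357.2,236,366],.068,None)):
    for dd in (d,d-.003):
        g=(lambda v:f(obs,dd,[*v[:2],z])) if z else (lambda v:f(obs,dd,v))
        r=least_squares(g,[.595,.128] if z else [.595,.128,.15]); print(nm,dd,r.x.round(4),r.fun.round(1))
E
```

```text
[0.59471173 0.1277997  0.11512741] [0.07677733 0.03202915 0.14301395]
large 0.092 [0.5948 0.1266] [-0.4  0.4  0. ]
large 0.089 [0.5964 0.1272] [ 1.5 -1.5 -0.2]
mid 0.068 [0.5938 0.1285 0.1474] [-0.8  0.8  0.9 -1.2]
mid 0.065 [0.5972 0.1299 0.1523] [-0.8  0.8  0.9 -1.2]
```

Request:
move_arm(increments=[[0, 0.006, 0.06, 0, 0, 0, 0.6], [0, 0, 0.07, 0, 0, 0, 0.6], [0, 0, 0.07, 0, 0, 0, 0.6], [0, 0, 0.05, 0, 0, 0, 0.6], [0, 0, 0.02, 0, 0, 0, 0.6], [0, 0, 0.004, 0, 0, 0, 0.6], [0, 0, 0, 0, 0, 0, 0.6]])

```text
time: 4.1
tool_pos: [0.5954, 0.1245, 0.0467]
ee_rot: [3.141, -0.0, 0.38]
contact_force: [0.1, 0.7, -0.8]
opening: 0.777
grasp_force: 40.1
```

Request:
move_arm(increments=[[0, 0, 0.008, 0, 0, 0, 0.6], [0, 0, 0.006, 0, 0, 0, 0.6], [0, 0, 0, 0, 0, 0, 0.6], [0, 0, 0, 0, 0, 0, 0.6]])

```text
time: 4.43
tool_pos: [0.5961, 0.1248, 0.0457]
ee_rot: [3.14, -0.002, 0.38]
contact_force: [-7.7, -2.1, 22.0]
opening: 0.782
grasp_force: 41.6
```

Request:
move_arm(increments=[[0, 0, -0.006, 0, 0, 0, 0.9], [0, 0, 0, 0, 0, 0, 1], [0, 0, 0, 0, 0, 0, 1], [0, 0, -0.04, 0, 0, 0, 1], [0, 0, -0.12, 0, 0, 0, 1], [0, 0, -0.14, 0, 0, 0, 1], [0, 0, -0.14, 0, 0, 0, 1], [0, 0, -0.1, 0, 0, 0, 1]])

```text
time: 5.1
tool_pos: [0.5959, 0.1255, 0.183]
ee_rot: [3.141, -0.003, 0.381]
contact_force: [0.7, -0.2, 0.0]
opening: 0.997
grasp_force: 0.0
```

Run:
```python
from cell import robot, eyes
import cv2,numpy as np
cv2.imwrite("pics/side3.png",eyes.get_image("side")[:,:,::-1])
cv2.imwrite("pics/wrist3.png",eyes.get_image("wrist")[:,:,::-1])
s=robot.get_state(); print(s['tool_pos'],s['ee_rot'],s['qpos'],s['time'])
a=cv2.imread("pics/side3.png")[215:345,215:345]; b=cv2.imread("pics/wrist3.png")[60:360,120:420]
f=lambda i:cv2.resize(i,(400,400),interpolation=2)
cv2.imwrite("pics/c3.png",cv2.convertScaleAbs(np.hstack([f(a),f(b)]),alpha=1.3))
```

```text
[0.59793599 0.12568528 0.18474071] [ 3.13924009 -0.00775818  0.38082258] [ 8.75905337e-02  4.74489346e-01 -9.25695566e-04  1.08727427e+00
 -9.68012225e-06  2.84836970e+00] 5.2
```

View pics/c3.png

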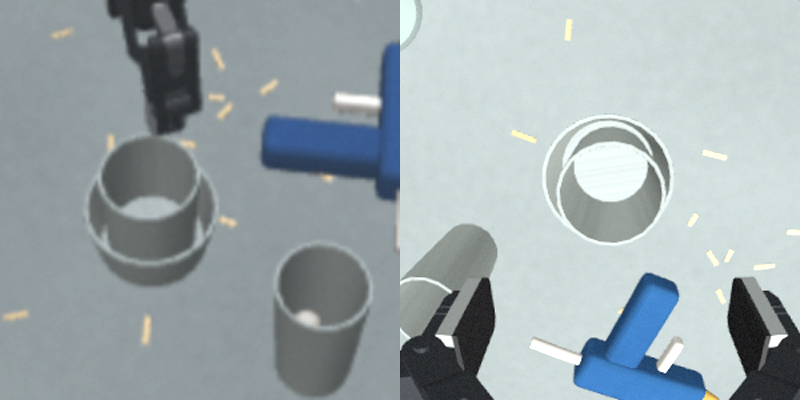

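The middle cup stands upright inside the large one, about centred. For the small cup I'll use a side grasp with the tool pitched 20° down and the camera up, so the pour is mostly a wrist roll. Planning that now.

```bash
cat >> h.py <<'E'
def Rdes(phi,p,roll=0.): # tool z at azimuth phi pitched p down, y level, x up; then roll about tool z
    return R.from_euler('z',phi)*R.from_euler('y',np.pi/2+p)*R.from_euler('z',np.pi+roll)
def plan(p0,R0,p1,R1,n,g,s=None):
    """rows for a straight move with even turn"""
    rv=(R0.inv()*R1).as_rotvec()/n; rows=[]; Rc=R0; pc=np.array(p0,float)
    for i in range(n):
        d=Rc.inv().apply((np.array(p1)-p0)/n)/.25
        rows.append([*(round(float(v),3) for v in d),*(round(float(v),4) for v in rv/np.pi),g]); Rc=Rc*R.from_rotvec(rv)
    for r in rows: print(r,end=', ')
    print(); print("turn/row deg",np.degrees(np.linalg.norm(rv)).round(2))
E
python3 - <<'E'
from h import *
from cell import eyes,robot
c=eyes.get_calibration("wrist"); s=robot.get_state()
def f(obs,d,v):
    q=fproj(c,circ(*v,d)); return (np.r_[q[:,0].min(),q[:,0].max(),q[:,1].min(),q[:,1].max()]-obs)[:len(obs)]
print("mid",least_squares(lambda v:f([237.8,321,165.75,242.25],.068,[*v,.079]),[.595,.128]))if 0 else None
for nm,o,d,z in(("mid",[237.8,321,165.75,242.25],.068,.079),):
    r=least_squares(lambda v:f(o,d,[*v,z]),[.595,.128]); print(nm,r.x,r.fun)
cal=eyes.get_calibration("side")
def k(v):
    q=proj(cal,circ(*v,.079,.068)); return np.r_[q[:,0].min(),q[:,0].max(),q[:,1].min()]-[248.1,279.3,259.2]
r=least_squares(k,[.595,.128]);print("mid side",r.x,r.fun)
ph,p=.75,np.radians(20); Rt=Rdes(ph,p); z=Rt.as_matrix()[:,2]
G=np.array([.481,.2108,.088])+.011*z; print("grasp TCP",G, Rt.as_euler('xyz'))
plan(s['tool_pos'],R.from_euler('xyz',s['ee_rot']),G+[0,0,.11],Rt,12,1)
E
```

```text
mid [0.59768377 0.12506164] [-0.28725157  0.29028717 -1.41450486  1.68720988]
mid side [0.59469934 0.12975308] [-1.12915808  1.1292109  -0.06854901]
grasp TCP [0.48856319 0.21784584 0.08423778] [ 3.14159265 -1.22173048  0.75      ]
[-0.022, -0.042, -0.003, 0.0061, 0.0318, -0.0085, 1], [-0.021, -0.043, -0.005, 0.0061, 0.0318, -0.0085, 1], [-0.019, -0.043, -0.006, 0.0061, 0.0318, -0.0085, 1], [-0.017, -0.044, -0.007, 0.0061, 0.0318, -0.0085, 1], [-0.015, -0.045, -0.008, 0.0061, 0.0318, -0.0085, 1], [-0.013, -0.045, -0.008, 0.0061, 0.0318, -0.0085, 1], [-0.011, -0.046, -0.009, 0.0061, 0.0318, -0.0085, 1], [-0.009, -0.046, -0.009, 0.0061, 0.0318, -0.0085, 1], [-0.007, -0.046, -0.009, 0.0061, 0.0318, -0.0085, 1], [-0.005, -0.047, -0.009, 0.0061, 0.0318, -0.0085, 1], [-0.003, -0.047, -0.008, 0.0061, 0.0318, -0.0085, 1], [-0.001, -0.047, -0.007, 0.0061, 0.0318, -0.0085, 1], 
turn/row deg 6.03
```

Request:
move_arm(increments=[[-0.022, -0.042, -0.003, 0.0061, 0.0318, -0.0085, 1], [-0.021, -0.043, -0.005, 0.0061, 0.0318, -0.0085, 1], [-0.019, -0.043, -0.006, 0.0061, 0.0318, -0.0085, 1], [-0.017, -0.044, -0.007, 0.0061, 0.0318, -0.0085, 1], [-0.015, -0.045, -0.008, 0.0061, 0.0318, -0.0085, 1], [-0.013, -0.045, -0.008, 0.0061, 0.0318, -0.0085, 1], [0, 0, 0, 0, 0, 0, 1]])

```text
time: 5.78
tool_pos: [0.5313, 0.1723, 0.1786]
ee_rot: [-3.059, -0.6, 0.519]
contact_force: [-1.3, -1.0, -0.8]
opening: 1.004
grasp_force: 0.0
```

```bash
python3 -c "
from cell import robot
s=robot.get_state(); print(s['tool_pos'],s['ee_rot'],s['qpos'])"
```

```text
[0.53131533 0.17229409 0.17864758] [-3.05913078 -0.60012018  0.51947951] [-0.0371306   0.06566715 -0.80377138  0.21547804  0.3760834   2.65370669]
```

```bash
cat >> h.py <<'E'
def fk(q,k):
    L1,L2,h,yo,a,b=k; j1,j2,j3,j4,j5,j6=q; f=j2-j3; t=f+j4
    A=R.from_euler('z',j1); W=np.array([L1*np.sin(j2)+L2*np.cos(f),yo,h+L1*np.cos(j2)-L2*np.sin(f)])
    B=R.from_euler('y',np.pi/2+t); C=B*R.from_euler('x',-j5)
    return A.apply(W+B.apply([0,0,a])+C.apply([0,0,b])), A*C*R.from_euler('z',j6)
LO=np.array([-2.52,-.91,-1.3,-1.96,-1.52,-3.14]); HI=np.array([2.52,1.74,1.37,2.02,1.47,3.14])
def ik(p,Rt,k,q0):
    def e(q):
        x,r=fk(q,k); return np.r_[(x-p)*5,(r.inv()*Rt).as_rotvec()]
    s=least_squares(e,np.clip(q0,LO+.01,HI-.01),bounds=(LO,HI)); return s.x,np.abs(s.fun).max()
DQ=[([-1.3293,.29125,-.1541,1.12673,0,1.43154],[.19501,-.48696,.23075]),
([-.37631,.45851,-.09824,1.01567,0,2.38119],[.56976,-.14675,.15873]),
([.09169,.52886,-.1033,.93791,-.0003,2.8504],[.5947,.1278,.1151]),
([.08759,.47449,-.00093,1.08727,0,2.84837],[.59794,.12569,.18474]),
([-.03713,.06567,-.80377,.21548,.37608,2.65371],[.53132,.17229,.17865])]
E
python3 - <<'E'
from h import *
np.set_printoptions(precision=3,suppress=True)
r=least_squares(lambda k:np.concatenate([fk(q,k)[0]-np.array(p) for q,p in DQ]),[.55,.4,.17,.07,.1,.2])
print(r.x,np.abs(r.fun).max(), fk(DQ[-1][0],r.x)[1].as_euler('xyz'))
p=np.radians(20)
for h in (r.x,):
  for nm,c,phs in (("small",[.481,.2108,.088],(.5,.75,1.)),("pour",[.485,-.241,.15],(-.35,-.12,.1)),("place",[.596,.1275,.096],(.3,.45,.7))):
    for ph in phs:
      for pd in (20,30):
        Rt=Rdes(ph,np.radians(pd)); q,e=ik(np.array(c)+.011*Rt.as_matrix()[:,2],Rt,h,DQ[-1][0]); print(nm,ph,pd,q,round(e,4))
E
```

```text
[0.506 0.423 0.414 0.073 0.167 0.32 ] 0.007166075952208417 [-3.059 -0.6    0.519]
small 0.5 20 [-0.072  1.266 -1.3   -1.96   0.584  2.819] 0.1483
small 0.5 30 [ 0.021  1.263 -1.3   -1.96   0.434  2.877] 0.0582
small 0.75 20 [-0.241  1.362 -1.236 -1.96   0.918  2.62 ] 0.0265
small 0.75 30 [-0.159  1.028 -1.261 -1.535  0.752  2.571] 0.0
small 1.0 20 [-0.33   0.931 -1.081 -1.022  1.149  2.194] 0.0
small 1.0 30 [-0.262  0.678 -1.051 -0.644  0.97   2.139] 0.0
pour -0.35 20 [-0.945  1.169 -1.3   -1.96   0.628  2.861] 0.0905
pour -0.35 30 [-0.844  0.694 -1.3   -1.356  0.434  2.855] 0.0479
pour -0.12 20 [-1.069  1.197 -1.299 -1.938  0.869  2.697] 0.0
pour -0.12 30 [-1.005  0.646 -1.248 -1.154  0.735  2.593] 0.0
pour 0.1 20 [-1.164  0.734 -1.126 -0.982  1.11   2.318] 0.0
pour 0.1 30 [-1.099  0.457 -1.054 -0.501  0.939  2.233] 0.0
place 0.3 20 [-0.105  1.246 -1.144 -1.96   0.387  2.976] 0.0475
place 0.3 30 [-0.073  0.981 -1.157 -1.582  0.321  2.948] 0.0
place 0.45 20 [-0.217  1.279 -1.116 -1.96   0.62   2.878] 0.0002
place 0.45 30 [-0.176  0.903 -1.124 -1.408  0.532  2.795] 0.0
place 0.7 20 [-0.352  1.029 -1.027 -1.422  0.955  2.601] 0.0
place 0.7 30 [-0.301  0.732 -0.994 -0.907  0.817  2.479] 0.0
```

Run:
```python
from h import *
from cell import robot
s=robot.get_state(); Rt=Rdes(1.0,np.radians(25)); G=np.array([.481,.2108,.088])+.011*Rt.as_matrix()[:,2]
print(G,Rt.as_euler('xyz')); plan(s['tool_pos'],R.from_euler('xyz',s['ee_rot']),G+[0,0,.1],Rt,8,1)
```

```text
[0.48638648 0.21918895 0.0833512 ] [ 3.14159265 -1.13446401  1.        ]
[-0.005, -0.032, -0.004, 0.0116, 0.0203, -0.0133, 1], [-0.004, -0.032, -0.003, 0.0116, 0.0203, -0.0133, 1], [-0.002, -0.032, -0.002, 0.0116, 0.0203, -0.0133, 1], [-0.001, -0.033, -0.001, 0.0116, 0.0203, -0.0133, 1], [0.001, -0.033, 0.0, 0.0116, 0.0203, -0.0133, 1], [0.002, -0.032, 0.002, 0.0116, 0.0203, -0.0133, 1], [0.003, -0.032, 0.003, 0.0116, 0.0203, -0.0133, 1], [0.004, -0.032, 0.004, 0.0116, 0.0203, -0.0133, 1], 
turn/row deg 4.84
```

Request:
move_arm(increments=[[-0.005, -0.032, -0.004, 0.0116, 0.0203, -0.0133, 1], [-0.004, -0.032, -0.003, 0.0116, 0.0203, -0.0133, 1], [-0.002, -0.032, -0.002, 0.0116, 0.0203, -0.0133, 1], [-0.001, -0.033, -0.001, 0.0116, 0.0203, -0.0133, 1], [0.001, -0.033, 0.0, 0.0116, 0.0203, -0.0133, 1], [0.002, -0.032, 0.002, 0.0116, 0.0203, -0.0133, 1], [0.003, -0.032, 0.003, 0.0116, 0.0203, -0.0133, 1], [0.004, -0.032, 0.004, 0.0116, 0.0203, -0.0133, 1]])

```text
time: 6.45
tool_pos: [0.4959, 0.2183, 0.1888]
ee_rot: [3.122, -1.139, 1.018]
contact_force: [0.1, -0.3, 0.1]
opening: 1.001
grasp_force: 0.0
```

Request:
move_arm(increments=[[0, 0, 0, 0, 0, 0, 1], [0, 0, 0, 0, 0, 0, 1], [0, 0, 0, 0, 0, 0, 1], [0, 0, 0, 0, 0, 0, 1]])

```text
time: 6.78
tool_pos: [0.4964, 0.2183, 0.1892]
ee_rot: [3.122, -1.136, 1.016]
contact_force: [0.3, 0.1, 1.8]
opening: 1.001
grasp_force: 0.0
```

Run:
```python
from h import *
from cell import robot,eyes
import cv2
s=robot.get_state(); print(s['tool_pos'],s['ee_rot'],s['qpos'],s['qd'])
cv2.imwrite("pics/s4.png",eyes.get_image("side")[:,:,::-1]); cv2.imwrite("pics/w4.png",eyes.get_image("wrist")[:,:,::-1])
a=cv2.imread("pics/s4.png")[150:400,200:480];b=cv2.imread("pics/w4.png")
cv2.imwrite("pics/c4.png",cv2.convertScaleAbs(np.hstack([cv2.resize(a,(400,357)),cv2.resize(b[63:,80:480],(400,357))]),alpha=1.3))
k=least_squares(lambda k:np.concatenate([fk(q,k)[0]-np.array(p) for q,p in DQ+[(s['qpos'],s['tool_pos'])]]),[.55,.4,.17,.07,.1,.2])
print(k.x,np.abs(k.fun).max())
Rt=Rdes(1.0,np.radians(25)); G=np.array([.481,.2108,.088])+.011*Rt.as_matrix()[:,2]; 
Rc=R.from_euler('xyz',s['ee_rot'])
plan(s['tool_pos'],Rc,G+[0,0,0],Rt,5,1)
print(ik(G,Rt,k.x,s['qpos']))
```

```text
[0.49643069 0.21833545 0.18920727] [ 3.12193575 -1.13584982  1.01593046] [-0.30088598  0.25005514 -1.1002835  -0.30955965  1.06068745  2.15294863] [ 0.00033117 -0.00563337 -0.00577182 -0.00985871  0.0106512  -0.00875013]
[0.50768045 0.42308734 0.42967837 0.07642115 0.20109323 0.30695687] 0.01669667087988358
[-0.078, -0.008, 0.032, 0.0003, -0.0001, 0.0004, 1], [-0.078, -0.008, 0.032, 0.0003, -0.0001, 0.0004, 1], [-0.078, -0.008, 0.032, 0.0003, -0.0001, 0.0004, 1], [-0.078, -0.007, 0.032, 0.0003, -0.0001, 0.0004, 1], [-0.078, -0.007, 0.032, 0.0003, -0.0001, 0.0004, 1], 
turn/row deg 0.1
(array([-0.2734943 ,  0.80858113, -1.11598034, -0.91467333,  1.0482444 ,
        2.19808021]), np.float64(5.551115123125783e-15))
```

View pics/c4.png

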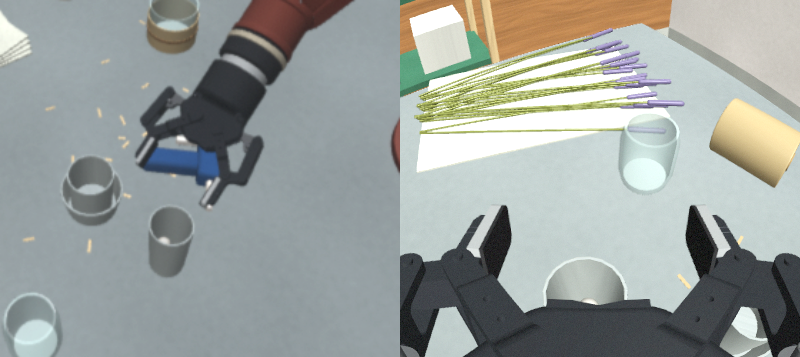

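The side and wrist views show the gripper behind and above the small cup, with the open jaws straddling it after a 9 mm shift to the left. I'll shift, lower and check.

Request:
move_arm(increments=[[0, -0.038, 0, 0.001, 0, 0.002, 1], [-0.078, 0, 0.032, 0, 0, 0, 1], [-0.078, 0, 0.032, 0, 0, 0, 1], [-0.078, 0, 0.032, 0, 0, 0, 1], [-0.078, 0, 0.032, 0, 0, 0, 1], [-0.078, 0, 0.032, 0, 0, 0, 1], [0, 0, 0, 0, 0, 0, 1], [0, 0, 0, 0, 0, 0, 1]])

```text
time: 7.55
tool_pos: [0.4843, 0.2202, 0.0828]
ee_rot: [-3.134, -1.136, 0.992]
contact_force: [-0.4, 0.1, -0.2]
opening: 1.0
grasp_force: 0.0
```

Run:
```python
from h import *
from cell import robot,eyes
import cv2
s=robot.get_state(); print(s['tool_pos'],s['ee_rot'],s['qpos'])
Rt=Rdes(1.0,np.radians(25)); G=np.array([.481,.2108,.088])+.011*Rt.as_matrix()[:,2]
print((R.from_euler('xyz',s['ee_rot']).inv().apply(G-s['tool_pos'])/.25).round(3), (R.from_euler('xyz',s['ee_rot']).inv()*Rt).as_rotvec()/np.pi)
```

```text
[0.48425699 0.22018391 0.08284401] [-3.13411498 -1.13645293  0.99240251] [-0.30846756  0.62308587 -1.19775359 -0.75878706  1.06806292  2.14106349]
[0.002 0.009 0.   ] [-0.00018742 -0.0006369  -0.00101749]
```

Request:
move_arm(increments=[[0, 0.006, 0, 0, 0, 0, 1], [0, 0, 0, 0, 0, 0, 0.5], [0, 0, 0, 0, 0, 0, 0.5], [0, 0, 0, 0, 0, 0, 0.5], [0, 0, 0, 0, 0, 0, 0.5], [0, 0, 0, 0, 0, 0, 0.5], [0, 0, 0, 0, 0, 0, 0.5]], force=45)

```text
time: 8.13
tool_pos: [0.4872, 0.2189, 0.0853]
ee_rot: [3.133, -1.14, 1.008]
contact_force: [-1.5, -2.0, 7.9]
opening: 0.675
grasp_force: 46.7
```

Request:
move_arm(increments=[[0.03, 0, -0.014, 0, 0, 0, 0.5], [0.07, 0, -0.033, 0, 0, 0, 0.5], [0.09, 0, -0.042, 0, 0, 0, 0.5], [0.09, 0, -0.042, 0, 0, 0, 0.5], [0.09, 0, -0.042, 0, 0, 0, 0.5], [0.05, 0, -0.023, 0, 0, 0, 0.5], [0, 0, 0, 0, 0, 0, 0.5], [0, 0, 0, 0, 0, 0, 0.5]])

```text
time: 8.8
tool_pos: [0.4867, 0.2183, 0.2005]
ee_rot: [3.131, -1.138, 1.008]
contact_force: [-0.0, -0.1, -1.3]
opening: 0.674
grasp_force: 48.2
```

Run:
```python
from h import *
from cell import robot,eyes
import cv2
s=robot.get_state(); print(s['tool_pos'],s['ee_rot'],s['qpos'],s['contact_force'])
cv2.imwrite("pics/s5.png",eyes.get_image("side")[:,:,::-1]); cv2.imwrite("pics/w5.png",eyes.get_image("wrist")[:,:,::-1])
a=cv2.imread("pics/s5.png")[200:400,230:430];b=cv2.imread("pics/w5.png")
cv2.imwrite("pics/c5.png",cv2.convertScaleAbs(np.hstack([cv2.resize(a,(400,400),interpolation=2),cv2.resize(b[120:,130:430],(400,400))]),alpha=1.3))
p=np.radians(25)
for th in (80,90,100,110,120,130,137,145):
    th=np.radians(th)
    for sg in (-1,):
        Rr=Rdes(0,p,sg*th); up0=Rdes(0,p).inv().apply([0,0,1]); a=Rr.apply(up0); 
        low=np.array([0,0,-1.])-a*(-a[2]); low/=np.linalg.norm(low)
        e=.017*a+.03*low; print(round(np.degrees(th)),"tilt",np.degrees(np.arccos(a[2])).round(1),"edge rel grip (fwd,left,up)",e.round(4),"axis",a.round(2))
```

```text
[0.486678   0.21834225 0.20051726] [ 3.13141265 -1.13786154  1.00797254] [-0.31130534  0.20363828 -1.10361218 -0.2484524   1.06874642  2.13618318] [-0.03733942 -0.14671631 -1.31115135]
80 tilt 71.3 edge rel grip (fwd,left,up) [-0.0086  0.0243 -0.0229] axis [-0.32  0.89  0.32]
90 tilt 79.7 edge rel grip (fwd,left,up) [-0.0086  0.0203 -0.0265] axis [-0.38  0.91  0.18]
100 tilt 87.9 edge rel grip (fwd,left,up) [-0.0081  0.0161 -0.0294] axis [-0.45  0.89  0.04]
110 tilt 95.9 edge rel grip (fwd,left,up) [-0.0072  0.0118 -0.0316] axis [-0.51  0.85 -0.1 ]
120 tilt 103.4 edge rel grip (fwd,left,up) [-0.0057  0.0077 -0.0331] axis [-0.57  0.78 -0.23]
130 tilt 110.4 edge rel grip (fwd,left,up) [-0.0037  0.004  -0.034 ] axis [-0.63  0.69 -0.35]
137 tilt 115.0 edge rel grip (fwd,left,up) [-0.002   0.0019 -0.0344] axis [-0.66  0.62 -0.42]
145 tilt 119.6 edge rel grip (fwd,left,up) [ 0.     -0.     -0.0345] axis [-0.7   0.52 -0.49]
```

View pics/c5.png

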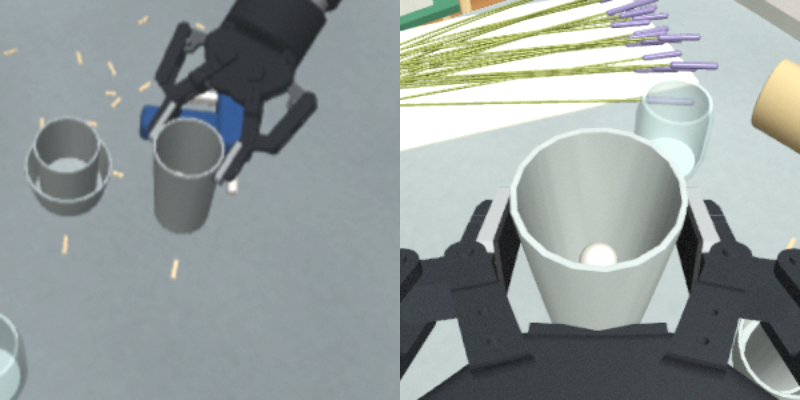

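The cup is held upright and lifted, with pebbles visible inside. Planning the carry to the jar.

Run:
```python
from h import *
from cell import robot
s=robot.get_state(); p=np.radians(25)
def tcp(c,ph): return np.array(c)+.011*Rdes(ph,p).as_matrix()[:,2]
R0=R.from_euler('xyz',s['ee_rot'])
m=tcp([.53,-.01,.205],.55); e=tcp([.50,-.26,.202],.1)
plan(s['tool_pos'],R0,m,Rdes(.55,p),7,.5); plan(m,Rdes(.55,p),e,Rdes(.1,p),8,.5)
K=[.50768,.42309,.42968,.07642,.20109,.30696]
for ph,c in ((.55,[.53,-.01,.205]),(.1,[.5,-.26,.148]),(.1,[.5,-.26,.2])): print(ik(tcp(c,ph),Rdes(ph,p),K,s['qpos']))
```

```text
[-0.038, 0.094, -0.083, -0.0185, -0.0001, 0.0086, 0.5], [-0.035, 0.1, -0.077, -0.0185, -0.0001, 0.0086, 0.5], [-0.032, 0.105, -0.071, -0.0185, -0.0001, 0.0086, 0.5], [-0.029, 0.11, -0.065, -0.0185, -0.0001, 0.0086, 0.5], [-0.026, 0.114, -0.059, -0.0185, -0.0001, 0.0086, 0.5], [-0.023, 0.118, -0.052, -0.0185, -0.0001, 0.0086, 0.5], [-0.02, 0.122, -0.045, -0.0185, -0.0001, 0.0086, 0.5], 
turn/row deg 3.67
[-0.035, 0.101, -0.071, -0.0162, 0.0, 0.0076, 0.5], [-0.032, 0.105, -0.065, -0.0162, 0.0, 0.0076, 0.5], [-0.03, 0.109, -0.06, -0.0162, 0.0, 0.0076, 0.5], [-0.027, 0.113, -0.054, -0.0162, 0.0, 0.0076, 0.5], [-0.024, 0.116, -0.048, -0.0162, 0.0, 0.0076, 0.5], [-0.021, 0.119, -0.042, -0.0162, 0.0, 0.0076, 0.5], [-0.019, 0.121, -0.036, -0.0162, 0.0, 0.0076, 0.5], [-0.016, 0.123, -0.03, -0.0162, 0.0, 0.0076, 0.5], 
turn/row deg 3.22
(array([-0.69139106,  0.30468565, -1.12147628, -0.46185477,  1.0305462 ,
        2.25094714]), np.float64(1.7258833251432293e-11))
(array([-1.09654987,  0.58790368, -1.08720411, -0.76920135,  1.00390828,
        2.31958754]), np.float64(1.9548251906087444e-12))
(array([-1.09654987,  0.37013237, -1.07299776, -0.53722369,  1.00390828,
        2.31958754]), np.float64(7.446265826160925e-12))
```

Request:
move_arm(increments=[[-0.038, 0.094, -0.083, -0.0185, 0, 0.0086, 0.5], [-0.035, 0.1, -0.077, -0.0185, 0, 0.0086, 0.5], [-0.032, 0.105, -0.071, -0.0185, 0, 0.0086, 0.5], [-0.029, 0.11, -0.065, -0.0185, 0, 0.0086, 0.5], [-0.026, 0.114, -0.059, -0.0185, 0, 0.0086, 0.5], [-0.023, 0.118, -0.052, -0.0185, 0, 0.0086, 0.5], [-0.02, 0.122, -0.045, -0.0185, 0, 0.0086, 0.5]])

```text
time: 9.48
tool_pos: [0.5384, -0.0061, 0.1994]
ee_rot: [-3.135, -1.136, 0.54]
contact_force: [1.2, -0.2, -2.3]
opening: 0.671
grasp_force: 48.5
```

Request:
move_arm(increments=[[-0.035, 0.101, -0.071, -0.0162, 0, 0.0076, 0.5], [-0.032, 0.105, -0.065, -0.0162, 0, 0.0076, 0.5], [-0.03, 0.109, -0.06, -0.0162, 0, 0.0076, 0.5], [-0.027, 0.113, -0.054, -0.0162, 0, 0.0076, 0.5], [-0.024, 0.116, -0.048, -0.0162, 0, 0.0076, 0.5], [-0.021, 0.119, -0.042, -0.0162, 0, 0.0076, 0.5], [-0.019, 0.121, -0.036, -0.0162, 0, 0.0076, 0.5], [-0.016, 0.123, -0.03, -0.0162, 0, 0.0076, 0.5]])

```text
time: 10.15
tool_pos: [0.5097, -0.26, 0.1952]
ee_rot: [-3.129, -1.136, 0.085]
contact_force: [0.1, 0.2, -1.9]
opening: 0.67
grasp_force: 48.5
```

Request:
move_arm(increments=[[0, 0, 0, 0, 0, -0.02, 0.5], [0, 0, 0, 0, 0, -0.035, 0.5], [0, 0, 0, 0, 0, -0.035, 0.5], [0, 0, 0, 0, 0, -0.035, 0.5], [0, 0, 0, 0, 0, -0.035, 0.5], [0, 0, 0, 0, 0, -0.02, 0.5], [0, 0, 0, 0, 0, 0, 0.5], [0, 0, 0, 0, 0, 0, 0.5]])

```text
time: 10.82
tool_pos: [0.5103, -0.2584, 0.1956]
ee_rot: [2.291, -0.878, 1.08]
contact_force: [0.1, -0.5, -1.4]
opening: 0.674
grasp_force: 48.6
```

Run:
```python
from h import *
from cell import robot
s=robot.get_state(); p=np.radians(25); Rc=R.from_euler('xyz',s['ee_rot'])
print(s['tool_pos'],s['qpos'],s['grasp_force'],s['contact_force'])
z=Rc.as_matrix()[:,2]; print("z az,pitch",np.arctan2(z[1],z[0]),np.degrees(np.arcsin(-z[2])))
for r in range(0,150,5):
    pass
e=np.array([.50,-.26,.148])+.011*Rdes(.1,p).as_matrix()[:,2]
rr=least_squares(lambda r:(Rc.inv()*Rdes(.1,p,r[0])).as_rotvec(),[-1.]).x[0]; print("roll deg",np.degrees(rr))
plan(s['tool_pos'],Rc,e,Rdes(.1,p,np.radians(-75)),5,.5)
```

```text
[ 0.51026572 -0.25841854  0.195607  ] [-1.12681436  0.26804999 -1.06456371 -0.38625861  1.02480067  1.71336518] 48.635914242477156 [ 0.14771621 -0.53739747 -1.43187021]
z az,pitch 0.10265104014042756 24.915293344560716
roll deg -32.034158608684194
[-0.033, -0.02, 0.017, -0.0, -0.0002, -0.0477, 0.5], [-0.029, -0.024, 0.017, -0.0, -0.0002, -0.0477, 0.5], [-0.025, -0.028, 0.017, -0.0, -0.0002, -0.0477, 0.5], [-0.021, -0.032, 0.017, -0.0, -0.0002, -0.0477, 0.5], [-0.016, -0.035, 0.017, -0.0, -0.0002, -0.0477, 0.5], 
turn/row deg 8.59
```

Request:
move_arm(increments=[[0, 0, 0, 0, 0, -0.03, 0.5], [0, 0, 0, 0, 0, -0.036, 0.5], [0, 0, 0, 0, 0, -0.036, 0.5], [0, 0, 0, 0, 0, -0.036, 0.5], [0, 0, 0, 0, 0, -0.036, 0.5], [0, 0, 0, 0, 0, -0.036, 0.5], [0, 0, 0, 0, 0, -0.03, 0.5], [0, 0, 0, 0, 0, 0, 0.5]])

```text
time: 11.48
tool_pos: [0.5104, -0.2586, 0.1962]
ee_rot: [2.018, -0.229, 1.564]
contact_force: [0.8, -0.3, -2.5]
opening: 0.668
grasp_force: 48.7
```

Run:
```python
from h import *
from cell import robot,eyes
s=robot.get_state(); p=np.radians(25); Rc=R.from_euler('xyz',s['ee_rot'])
print(s['tool_pos'],s['qpos'][5])
e=np.array([.50,-.26,.148])+.011*Rdes(.1,p).as_matrix()[:,2]
rr=least_squares(lambda r:(Rc.inv()*Rdes(.1,p,r[0])).as_rotvec(),[-1.]).x[0]; print("roll deg",np.degrees(rr))
plan(s['tool_pos'],Rc,e,Rdes(.1,p,np.radians(-88)),5,.5)
```

```text
[ 0.51041284 -0.25862376  0.19622186] 0.9552249654175702
roll deg -75.5354638622131
[-0.01, -0.037, 0.017, 0.0001, -0.0001, -0.0138, 0.5], [-0.008, -0.038, 0.017, 0.0001, -0.0001, -0.0138, 0.5], [-0.007, -0.038, 0.017, 0.0001, -0.0001, -0.0138, 0.5], [-0.005, -0.038, 0.017, 0.0001, -0.0001, -0.0138, 0.5], [-0.003, -0.038, 0.017, 0.0001, -0.0001, -0.0138, 0.5], 
turn/row deg 2.49
```

Request:
move_arm(increments=[[-0.01, -0.037, 0.017, 0, 0, -0.0138, 0.5], [-0.008, -0.038, 0.017, 0, 0, -0.0138, 0.5], [-0.007, -0.038, 0.017, 0, 0, -0.0138, 0.5], [-0.005, -0.038, 0.017, 0, 0, -0.0138, 0.5], [-0.003, -0.038, 0.017, 0, 0, -0.0138, 0.5], [0, 0, 0, 0, 0, 0, 0.5]])

```text
time: 11.98
tool_pos: [0.5092, -0.2586, 0.1423]
ee_rot: [2.007, -0.04, 1.655]
contact_force: [-0.3, 1.1, -2.5]
opening: 0.67
grasp_force: 48.7
```

Request:
move_arm(increments=[[0, 0, 0, 0, 0, -0.014, 0.5], [0, 0, 0, 0, 0, -0.014, 0.5], [0, 0, 0, 0, 0, -0.014, 0.5], [0, 0, 0, 0, 0, -0.014, 0.5], [0, 0, 0, 0, 0, -0.014, 0.5], [0, 0, 0, 0, 0, -0.014, 0.5], [0, 0, 0, 0, 0, -0.014, 0.5], [0, 0, 0, 0, 0, -0.014, 0.5]])

```text
time: 12.65
tool_pos: [0.5097, -0.2592, 0.1446]
ee_rot: [2.024, 0.282, 1.807]
contact_force: [-0.8, -0.3, -2.1]
opening: 0.669
grasp_force: 48.7
```

Request:
move_arm(increments=[[0, 0, 0, 0, 0, -0.014, 0.5], [0, 0, 0, 0, 0, -0.014, 0.5], [0, 0, 0, 0, 0, -0.014, 0.5], [0, 0, 0, 0, 0, -0.014, 0.5], [0, 0, 0, 0, 0, -0.014, 0.5], [0, 0, 0, 0, 0, -0.014, 0.5], [0, 0, 0, 0, 0, -0.014, 0.5], [0, 0, 0, 0, 0, -0.014, 0.5]])

```text
time: 13.32
tool_pos: [0.5097, -0.2592, 0.1446]
ee_rot: [2.102, 0.593, 1.99]
contact_force: [-0.2, -0.1, -2.1]
opening: 0.675
grasp_force: 48.6
```

Request:
move_arm(increments=[[0, 0, 0, 0, 0, -0.02, 0.5], [0, 0, 0, 0, 0, -0.02, 0.5], [0, 0, 0, 0, 0, -0.02, 0.5], [0, 0, 0, 0, 0, -0.02, 0.5], [0, 0, 0, 0, 0, 0, 0.5], [0, 0, 0, 0, 0, 0, 0.5], [0, 0, 0, 0, 0, 0, 0.5], [0, 0, 0, 0, 0, 0, 0.5]])

```text
time: 13.98
tool_pos: [0.5097, -0.2592, 0.1444]
ee_rot: [2.221, 0.803, 2.173]
contact_force: [-0.5, 0.4, -0.7]
opening: 0.671
grasp_force: 48.6
```

Run:
```python
from h import *
from cell import robot,eyes
import cv2
s=robot.get_state(); p=np.radians(25); Rc=R.from_euler('xyz',s['ee_rot'])
print(s['tool_pos'],s['qpos'],s['contact_force'])
rr=least_squares(lambda r:(Rc.inv()*Rdes(.1,p,r[0])).as_rotvec(),[-2.]).x[0]; print("roll deg",np.degrees(rr))
for n in ("side","top","wrist"): cv2.imwrite(f"pics/{n}6.png",eyes.get_image(n)[:,:,::-1])
# white blobs (pebbles) in top view, compared with the first picture
for f in ("top0","top6","side0","side6"):
    a=cv2.imread(f"pics/{f}.png"); m=((a.min(2)>150)&(a.max(2).astype(int)-a.min(2)<40)).astype(np.uint8)
    m[:, :160]=0
    n,_,st,ce=cv2.connectedComponentsWithStats(m); print(f,[(ce[i].round(0).tolist(),int(st[i,4])) for i in range(1,n) if 6<st[i,4]<400])
```

```text
[ 0.50967924 -0.2592312   0.14442298] [-1.12943157  0.43068286 -1.11011372 -0.59336644  1.02662087 -0.21624088] [-0.45581259  0.44269722 -0.7428662 ]
roll deg -142.47656604409096
top0 [([375.0, 6.0], 306), ([405.0, 6.0], 327), ([435.0, 6.0], 337), ([465.0, 5.0], 316), ([520.0, 4.0], 116), ([550.0, 4.0], 162), ([485.0, 6.0], 38), ([551.0, 23.0], 373), ([529.0, 42.0], 184), ([552.0, 41.0], 99), ([468.0, 44.0], 199), ([499.0, 43.0], 155), ([379.0, 46.0], 194), ([270.0, 113.0], 144), ([446.0, 145.0], 345), ([458.0, 140.0], 13), ([559.0, 175.0], 11), ([353.0, 220.0], 10), ([190.0, 253.0], 103), ([414.0, 257.0], 7), ([282.0, 263.0], 71), ([237.0, 280.0], 99)]
top6 [([493.0, 5.0], 252), ([523.0, 4.0], 246), ([549.0, 4.0], 183), ([551.0, 41.0], 122), ([271.0, 112.0], 207), ([446.0, 145.0], 371), ([458.0, 140.0], 15), ([559.0, 176.0], 16), ([230.0, 202.0], 291), ([418.0, 235.0], 67), ([282.0, 263.0], 75), ([469.0, 274.0], 184), ([237.0, 280.0], 114), ([502.0, 283.0], 12), ([516.0, 286.0], 11), ([503.0, 289.0], 14), ([510.0, 292.0], 8), ([441.0, 304.0], 35)]
side0 [([167.0, 74.0], 86), ([163.0, 85.0], 39), ([161.0, 100.0], 17), ([214.0, 181.0], 17), ([215.0, 184.0], 19), ([215.0, 188.0], 17), ([166.0, 207.0], 8), ([330.0, 247.0], 39), ([346.0, 286.0], 53), ([314.0, 318.0], 8), ([232.0, 384.0], 9), ([217.0, 389.0], 25)]
side6 [([169.0, 67.0], 37), ([167.0, 75.0], 134), ([164.0, 86.0], 85), ([162.0, 99.0], 64), ([168.0, 98.0], 15), ([213.0, 181.0], 23), ([215.0, 184.0], 24), ([215.0, 188.0], 23), ([331.0, 247.0], 44), ([346.0, 286.0], 56), ([502.0, 286.0], 9), ([224.0, 387.0], 55)]
```

Request:
move_arm(increments=[[-0.04, 0.03, -0.023, 0, 0, -0.01, 0.5], [-0.06, 0.046, -0.035, 0, 0, -0.01, 0.5], [-0.06, 0.046, -0.035, 0, 0, 0, 0.5], [-0.03, 0.023, -0.018, 0, 0, 0, 0.5], [0, 0, 0, 0, 0, 0.03, 0.5], [0, 0, 0, 0, 0, 0.036, 0.5], [0, 0, 0, 0, 0, 0.036, 0.5], [0, 0, 0, 0, 0, 0.036, 0.5]])

```text
time: 14.8
tool_pos: [0.5093, -0.2569, 0.2102]
ee_rot: [2.066, 0.486, 1.92]
contact_force: [0.1, 0.8, -0.5]
opening: 0.67
grasp_force: 48.7
```

Request:
move_arm(increments=[[0, 0, 0, 0, 0, 0.036, 0.5], [0, 0, 0, 0, 0, 0.036, 0.5], [0, 0, 0, 0, 0, 0.036, 0.5], [0, 0, 0, 0, 0, 0.036, 0.5], [0, 0, 0, 0, 0, 0.036, 0.5], [0, 0, 0, 0, 0, 0.036, 0.5], [0, 0, 0, 0, 0, 0.036, 0.5], [0, 0, 0, 0, 0, 0.036, 0.5]])

```text
time: 15.47
tool_pos: [0.5093, -0.2568, 0.21]
ee_rot: [2.031, -0.329, 1.514]
contact_force: [1.0, 0.3, -0.9]
opening: 0.675
grasp_force: 48.7
```

Request:
move_arm(increments=[[0, 0, 0, 0, 0, 0.036, 0.5], [0, 0, 0, 0, 0, 0.036, 0.5], [0, 0, 0, 0, 0, 0.036, 0.5], [0, 0, 0, 0, 0, 0.036, 0.5], [0, 0, 0, 0, 0, 0.036, 0.5], [0, 0, 0, 0, 0, 0.036, 0.5], [0, 0, 0, 0, 0, 0.036, 0.5], [0, 0, 0, 0, 0, 0.036, 0.5]])

```text
time: 16.13
tool_pos: [0.5093, -0.2568, 0.21]
ee_rot: [2.572, -1.048, 0.739]
contact_force: [-0.1, 0.1, -1.3]
opening: 0.673
grasp_force: 48.6
```

Run:
```python
from h import *
from cell import robot
s=robot.get_state(); p=np.radians(25); Rc=R.from_euler('xyz',s['ee_rot'])
print(s['time'],s['tool_pos'],s['ee_rot'],s['qpos'],s['contact_force'])
def tcp(c,ph): return np.array(c)+.011*Rdes(ph,p).as_matrix()[:,2]
K=[.50768,.42309,.42968,.07642,.20109,.30696]
for ph in (.4,.6): print(ik(tcp([.596,.1275,.096],ph),Rdes(ph,p),K,s['qpos']))
m=tcp([.57,-.05,.215],.4); e=tcp([.595,.1275,.215],.6)
plan(s['tool_pos'],Rc,m,Rdes(.4,p),8,.5); plan(m,Rdes(.4,p),e,Rdes(.6,p),6,.5)
```

```text
16.1333 [ 0.50927468 -0.25680723  0.21004449] [ 2.571637   -1.04785505  0.73883187] [-1.12750243  0.22420886 -1.05397066 -0.3329874   1.025438    1.97079094] [-0.05019078  0.11578078 -1.30857098]
(array([-0.15435656,  1.22143133, -1.17888439, -1.89866882,  0.49732591,
        2.88568015]), np.float64(4.903438766135082e-13))
(array([-0.26886763,  1.02089131, -1.11996353, -1.51539544,  0.76433213,
        2.67811263]), np.float64(1.3877787807814457e-15))
[0.048, -0.091, 0.041, 0.0107, 0.0015, 0.0069, 0.5], [0.046, -0.091, 0.044, 0.0107, 0.0015, 0.0069, 0.5], [0.044, -0.09, 0.048, 0.0107, 0.0015, 0.0069, 0.5], [0.042, -0.089, 0.051, 0.0107, 0.0015, 0.0069, 0.5], [0.04, -0.088, 0.054, 0.0107, 0.0015, 0.0069, 0.5], [0.038, -0.087, 0.057, 0.0107, 0.0015, 0.0069, 0.5], [0.035, -0.086, 0.06, 0.0107, 0.0015, 0.0069, 0.5], [0.033, -0.085, 0.063, 0.0107, 0.0015, 0.0069, 0.5], 
turn/row deg 2.3
[0.026, -0.104, 0.056, 0.0096, 0.0, -0.0045, 0.5], [0.027, -0.102, 0.059, 0.0096, 0.0, -0.0045, 0.5], [0.029, -0.1, 0.062, 0.0096, 0.0, -0.0045, 0.5], [0.03, -0.097, 0.065, 0.0096, 0.0, -0.0045, 0.5], [0.032, -0.095, 0.068, 0.0096, 0.0, -0.0045, 0.5], [0.033, -0.092, 0.07, 0.0096, 0.0, -0.0045, 0.5], 
turn/row deg 1.91
```

Request:
move_arm(increments=[[0.048, -0.091, 0.041, 0.0107, 0.0015, 0.0069, 0.5], [0.046, -0.091, 0.044, 0.0107, 0.0015, 0.0069, 0.5], [0.044, -0.09, 0.048, 0.0107, 0.0015, 0.0069, 0.5], [0.042, -0.089, 0.051, 0.0107, 0.0015, 0.0069, 0.5], [0.04, -0.088, 0.054, 0.0107, 0.0015, 0.0069, 0.5], [0.038, -0.087, 0.057, 0.0107, 0.0015, 0.0069, 0.5], [0.035, -0.086, 0.06, 0.0107, 0.0015, 0.0069, 0.5], [0.033, -0.085, 0.063, 0.0107, 0.0015, 0.0069, 0.5]])

```text
time: 16.8
tool_pos: [0.5785, -0.0449, 0.2093]
ee_rot: [3.133, -1.132, 0.412]
contact_force: [0.9, -0.8, -0.7]
opening: 0.668
grasp_force: 48.6
```

Run:
```python
from h import *
from cell import robot
s=robot.get_state(); p=np.radians(25); Rc=R.from_euler('xyz',s['ee_rot'])
print(s['tool_pos'],s['ee_rot'])
e=np.array([.596,.1275,.2])+.011*Rdes(.75,p).as_matrix()[:,2]
plan(s['tool_pos'],Rc,e,Rdes(.75,p),7,.5)
```

```text
[ 0.578499   -0.04487975  0.20927051] [ 3.13348137 -1.13219689  0.41196697]
[0.016, -0.089, 0.052, 0.0143, 0.0001, -0.0065, 0.5], [0.017, -0.086, 0.055, 0.0143, 0.0001, -0.0065, 0.5], [0.019, -0.083, 0.059, 0.0143, 0.0001, -0.0065, 0.5], [0.021, -0.08, 0.063, 0.0143, 0.0001, -0.0065, 0.5], [0.022, -0.076, 0.066, 0.0143, 0.0001, -0.0065, 0.5], [0.024, -0.073, 0.07, 0.0143, 0.0001, -0.0065, 0.5], [0.025, -0.069, 0.073, 0.0143, 0.0001, -0.0065, 0.5], 
turn/row deg 2.83
```

Request:
move_arm(increments=[[0.016, -0.089, 0.052, 0.0143, 0, -0.0065, 0.5], [0.017, -0.086, 0.055, 0.0143, 0, -0.0065, 0.5], [0.019, -0.083, 0.059, 0.0143, 0, -0.0065, 0.5], [0.021, -0.08, 0.063, 0.0143, 0, -0.0065, 0.5], [0.022, -0.076, 0.066, 0.0143, 0, -0.0065, 0.5], [0.024, -0.073, 0.07, 0.0143, 0, -0.0065, 0.5], [0.025, -0.069, 0.073, 0.0143, 0, -0.0065, 0.5], [0, 0, 0, 0, 0, 0, 0.5]])

```text
time: 17.47
tool_pos: [0.6031, 0.1357, 0.1944]
ee_rot: [3.141, -1.131, 0.755]
contact_force: [0.3, 0.6, -1.5]
opening: 0.671
grasp_force: 48.6
```

Request:
move_arm(increments=[[0, 0, 0, 0, 0, 0, 0.5], [0, 0, 0, 0, 0, 0, 0.5], [0, 0, 0, 0, 0, 0, 0.5], [0, 0, 0, 0, 0, 0, 0.5]])

```text
time: 17.8
tool_pos: [0.603, 0.1321, 0.1946]
ee_rot: [3.139, -1.131, 0.751]
contact_force: [-0.5, -0.7, -1.2]
opening: 0.671
grasp_force: 48.6
```

Run:
```python
from h import *
from cell import robot,eyes
import cv2
s=robot.get_state(); p=np.radians(25); Rc=R.from_euler('xyz',s['ee_rot'])
print(s['tool_pos'],s['ee_rot'],s['qpos'],s['contact_force'])
print("axis",s['tool_pos']-.011*Rc.as_matrix()[:,2], "cup up", Rc.apply(Rdes(0,p).inv().apply([0,0,1])).round(3))
print("pads-held cup up from grasp rot", (Rc*R.from_euler('xyz',[3.1314,-1.1379,1.008]).inv()).apply([0,0,1]).round(3))
T=eyes.get_image("top")[:,:,::-1]; S=eyes.get_image("side")[:,:,::-1]; W=eyes.get_image("wrist")[:,:,::-1]
for n,i in (("top7",T),("side7",S),("wrist7",W)): cv2.imwrite(f"pics/{n}.png",i)
j=T[215:280,360:430].copy(); g=cv2.cvtColor(j,6); g0=cv2.cvtColor(cv2.imread("pics/top0.png")[215:280,360:430],6)
d=cv2.absdiff(g,g0); m=(d>25).astype(np.uint8); n,_,st,ce=cv2.connectedComponentsWithStats(m)
print("jar diff",[(ce[i].round(0)+[360,215],int(st[i,4])) for i in range(1,n) if st[i,4]>3], int(g.max()))
# anything new on the table outside robot? wide_jar/lav/gun shift check by phase correlation
a,b=cv2.imread("pics/top0.png",0),cv2.cvtColor(T,6)
for nm,(x,y,w) in dict(jar=(368,220,56),lav=(415,125,56),gun=(225,262,50),ja=(110,158,50),jb=(250,88,44)).items():
    print(nm,[round(v,2) for v in cv2.phaseCorrelate(np.float32(a[y:y+w,x:x+w]),np.float32(b[y:y+w,x:x+w]))[0]], int(cv2.absdiff(a,b)[y:y+w,x:x+w].mean()*10)/10)
```

```text
[0.60296664 0.13213411 0.19460149] [ 3.13858157 -1.13061353  0.75059453] [-0.3574446   0.32037313 -1.02730088 -0.5388028   0.94104993  2.43740309] [-0.45492263 -0.68303352 -1.20561928]
axis [0.59566678 0.12537077 0.19928862] cup up [0.002 0.004 1.   ]
pads-held cup up from grasp rot [0.007 0.003 1.   ]
jar diff [(array([363., 216.]), 12), (array([382., 239.]), 7), (array([402., 250.]), 15), (array([408., 249.]), 8), (array([380., 256.]), 11), (array([393., 258.]), 12), (array([360., 277.]), 9)] 209
jar [-0.05, -0.09] 12.8
lav [-0.03, 0.03] 12.2
gun [-0.05, -0.08] 12.5
ja [-0.06, -0.01] 13.0
jb [0.53, 0.48] 12.6
```

Request:
move_arm(increments=[[0.002, -0.006, 0.005, 0, 0, 0, 0.5], [-0.046, 0, 0.0215, 0, 0, 0, 0.5], [-0.046, 0, 0.0215, 0, 0, 0, 0.5], [-0.046, 0, 0.0215, 0, 0, 0, 0.5], [-0.036, 0, 0.0168, 0, 0, 0, 0.5], [-0.036, 0, 0.0168, 0, 0, 0, 0.5], [-0.036, 0, 0.0168, 0, 0, 0, 0.5], [0, 0, 0, 0, 0, 0, 0.5]])

```text
time: 18.62
tool_pos: [0.6025, 0.1346, 0.1249]
ee_rot: [-3.14, -1.129, 0.748]
contact_force: [0.2, -0.6, -0.8]
opening: 0.673
grasp_force: 48.5
```

Request:
move_arm(increments=[[-0.022, 0, 0.0103, 0, 0, 0, 0.5], [-0.022, 0, 0.0103, 0, 0, 0, 0.5], [-0.022, 0, 0.0103, 0, 0, 0, 0.5], [-0.018, 0, 0.0084, 0, 0, 0, 0.5], [-0.01, 0, 0.0047, 0, 0, 0, 0.5], [0, 0, 0, 0, 0, 0, 0.5], [0, 0, 0, 0, 0, 0, 0.5]])

```text
time: 19.2
tool_pos: [0.6027, 0.1346, 0.1003]
ee_rot: [3.14, -1.13, 0.751]
contact_force: [-0.0, -1.0, -1.0]
opening: 0.668
grasp_force: 48.5
```

Request:
move_arm(increments=[[-0.01, 0, 0.0047, 0, 0, 0, 0.5], [-0.008, 0, 0.0037, 0, 0, 0, 0.5], [0, 0, 0, 0, 0, 0, 0.5], [0, 0, 0, 0, 0, 0, 0.5]])

```text
time: 19.53
tool_pos: [0.6028, 0.1346, 0.0956]
ee_rot: [3.139, -1.131, 0.752]
contact_force: [1.0, -1.7, -0.9]
opening: 0.675
grasp_force: 48.5
```

Request:
move_arm(increments=[[-0.006, 0, 0.0028, 0, 0, 0, 0.5], [0, 0, 0, 0, 0, 0, 0.5], [0, 0, 0, 0, 0, 0, 0.5]])

```text
time: 19.78
tool_pos: [0.6028, 0.1346, 0.094]
ee_rot: [3.138, -1.131, 0.752]
contact_force: [0.0, 0.5, -0.4]
opening: 0.669
grasp_force: 48.5
```

Request:
move_arm(increments=[[0, 0, 0, 0, 0, 0, 0.8], [0, 0, 0, 0, 0, 0, 1], [0, 0, 0, 0, 0, 0, 1], [0, 0, 0, 0, 0, 0, 1], [0.04, 0, -0.0187, 0, 0, 0, 1], [0.09, 0, -0.042, 0, 0, 0, 1], [0.12, 0, -0.056, 0, 0, 0, 1], [0.12, 0, -0.056, 0, 0, 0, 1]])

```text
time: 20.45
tool_pos: [0.6022, 0.1352, 0.1964]
ee_rot: [-3.139, -1.129, 0.747]
contact_force: [1.0, -0.2, -0.4]
opening: 0.996
grasp_force: 0.0
```

Request:
move_arm(increments=[[0.12, 0, -0.056, 0, 0, 0, 1], [0, 0, -0.12, 0, 0, 0, 1], [0, 0, -0.12, 0, 0, 0, 1], [0, 0, 0, 0, 0, 0, 1], [0, 0, 0, 0, 0, 0, 1], [0, 0, 0, 0, 0, 0, 1]])

```text
time: 20.95
tool_pos: [0.5637, 0.0978, 0.2549]
ee_rot: [3.136, -1.131, 0.754]
contact_force: [0.6, 0.6, -0.3]
opening: 0.997
grasp_force: 0.0
```

Run:
```python
from h import *
from cell import robot,eyes
import cv2
s=robot.get_state(); print(s['tool_pos'],s['time'])
T=eyes.get_image("top")[:,:,::-1]; S=eyes.get_image("side")[:,:,::-1]
f=lambda i,w,h:cv2.convertScaleAbs(cv2.resize(i,(w,h),interpolation=2),alpha=1.2)
L=f(S[130:350,200:400],400,440)
Rr=np.vstack([f(T[215:280,360:430],400,220*65*2//70//2),f(T[170:270,170:300],400,600-204)])
L=np.vstack([L,f(S[130:195,280:405],400,160)])
Rr=cv2.resize(Rr,(400,600)); cv2.imwrite("pics/fin.png",np.hstack([L,Rr]))
```

```text
[0.56371897 0.09778341 0.2549234 ] 20.95
```

View pics/fin.png

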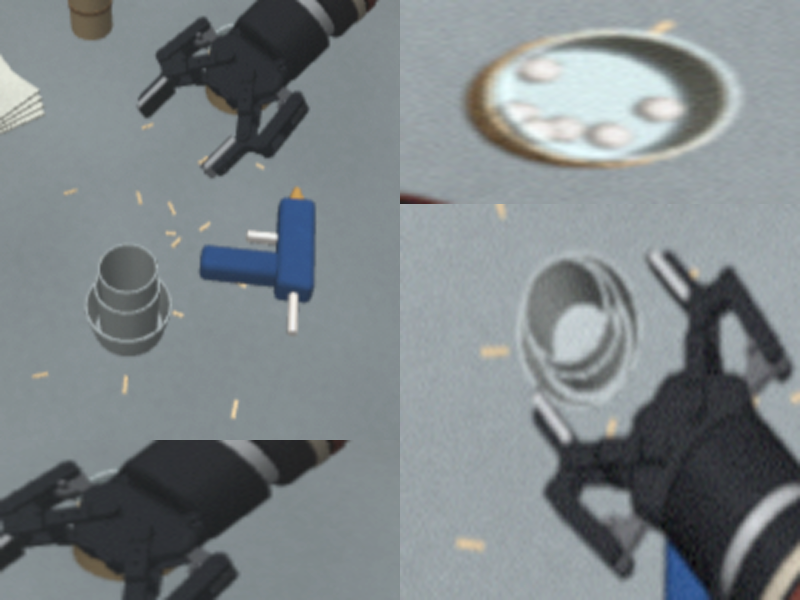

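The three cups are nested upright and the small cup's floor is bare. The jar is standing with six pebbles in it, at about (538,70), (520,112), (540,130), (565,128), (607,135) and (660,108). The arm is clear, so I'm handing in.

```bash
python3 -c "
from cell import workorder
print(workorder.close_job())"
```

```text
the job is handed in; nothing more can be done
None
```

I nested the three cups upright on the table and poured all six pebbles into the wide jar, which is still standing; I saw no sign that the other jars or the glue gun had moved, and I handed the job in at about 21 s of the 64 s allowed.

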